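Snap the fitting rubbing stone into the sloped clip holder

TASK

Fit the rubbing stone that matches the sloped holder: see how far apart its two spring clips now stand, take whichever of the two grey stones (long or short) fits between them, and press it squarely down onto the sloped seat until both clips snap over its chamfered ends. Leave it seated flat and held by both clips, let go, and leave the other stone where it lies.

Things in the scene. Friction and masses are not known exactly. Their poses are not given: they have to be found in the camera images.
- stand: plywood holder, 210 mm along y, 110 mm deep, fixed. Origin: middle of underside, z up. Its deck (42 mm up and down slope) leans 0.56 rad about y, facing up and to -x (the robot), rising to +x. On it a rib 34 mm wide, 8 mm proud, is the seat; the seat's middle line is 65 mm over the slab, above the origin. A spring clip is fixed at the seat's +y end; the other is at one of two places at the -y end.
- block_moved: steel block, 26 mm along y, carrying the clip at the -y end; origin at slab level under its middle. In the stand's frame it is at y = -50 mm (set for the 100 mm stone) or -80 mm (for the 130 mm stone), x = 0. A wooden filler just below seat level lies in the other place. Stones end 15 mm short of this origin, and at stand y = +65 mm. Each block's post rises 31 mm above the seat.
- seat_short (a point): point on the seat's sloped surface where the middle of the 100 mm stone's underside belongs (when block_moved is at -50 mm). Axes: z square out of the sloped seat, y level along the seat, x up the slope.
- seat_long (a point): the same point for the 130 mm stone (when block_moved is at -80 mm), 15 mm from seat_short towards -y; same axes.
- clip_fixed (a joint): outward slide (m) of the clip at the +y end: 0 empty, 0.0015 over a seated stone, 0.006 while its end passes, stop 0.009. A 30 mm wide steel strip with a slippery bead (radius 4 mm) 25 mm above the seat, at rest centred 2 mm inside the stone's end. Spring 3 N + 0.4 N/mm; both clips need 10 to 15 N square to the seat. Seated, the bead bears down on the stone's upper chamfer.
- clip_moved (a joint): the same for the clip on block_moved, at the -y end.
- stone_long: grey rubbing stone 40 (x) by 130 (y) by 28 (z) mm, about 0.3 kg, lying flat on the slab; its end faces (at +y and -y) have 9 mm by 45 degree chamfers above and below. Origin: middle of the underside; z up. Same either way round.
- stone_short: the same but 100 mm long (y), about 0.23 kg.
There are look-alikes about, which are no part of the job. Leave any purple or turquoise look-alike of the stone_short alone.

How it is judged:
On the way:
1. the stone that fits between the clips is lifted off the slab (((y of block_moved in the frame of stand above -0.065 m and height (world z) of stone_short above 0.03 m) or (y of block_moved in the frame of stand below -0.065 m and height (world z) of stone_long above 0.03 m))), for 0.1 s.
At the end, for the whole second after the job is handed in: The stone matching the clip spacing rests on the sloped seat: underside within 2.5 mm of it, within 5 mm of its place along and 9 mm across, flat and straight within 4 degrees, at rest and let go; both clips have sprung back over its ends (pushed out under 4 mm) (((y of block_moved in the frame of stand above -0.065 m and x of stone_short in the frame of seat_short between -0.009 and 0.009 m and y of stone_short in the frame of seat_short between -0.005 and 0.005 m and z of stone_short in the frame of seat_short between -0.0025 and 0.0025 m and angle between the y axis of stone_short and the y axis of seat_short, either way round below 0.07 rad and angle between the z axis of stone_short and the z axis of seat_short, either way round below 0.07 rad and value of joint each of clip_fixed, clip_moved below 0.004 m and linear speed of stone_short below 0.01 m/s) or (y of block_moved in the frame of stand below -0.065 m and x of stone_long in the frame of seat_long between -0.009 and 0.009 m and y of stone_long in the frame of seat_long between -0.005 and 0.005 m and z of stone_long in the frame of seat_long between -0.0025 and 0.0025 m and angle between the y axis of stone_long and the y axis of seat_long, either way round below 0.07 rad and angle between the z axis of stone_long and the z axis of seat_long, either way round below 0.07 rad and value of joint each of clip_fixed, clip_moved below 0.004 m and linear speed of stone_long below 0.01 m/s))); the robot touches nothing.
It fails at once if the stone that does not fit is moved more than 30 mm ((y of block_moved in the frame of stand above -0.065 m and distance of stone_long from where it was at the start of the episode above 0.03 m) or (y of block_moved in the frame of stand below -0.065 m and distance of stone_short from where it was at the start of the episode above 0.03 m)).
It also fails if it takes over 35 s, if anything falls off the work surface, if the arm or the gripper's body presses on something with over 40 N, if the wrist force passes 120 N, or if a joint passes its speed limit or range.

ROBOT

A 6-joint arm with a two-finger parallel gripper is mounted at the origin on the work surface. World frame = base frame: x ahead of the robot, y to its left, z up, the work surface at z = 0. Lengths are in m, angles in rad, forces in N, time in s.
With the tool pointing down it reaches from about 0.35 to 0.8 m from the base axis. Payload 7.3 kg.
Tool frame: the origin (TCP) lies between the finger pads; the fingertips stand 25 mm ahead of it and the grasp point (between the pads) lies 6 mm ahead of it (r.tip_extent is the distance from the TCP to the fingertips, in m); z points along the fingers, y is the line along which they close (so a half turn about z gives the same grasp; the last joint's range is limited). The gripper opens to 85 mm and grips with 20 to 120 N. Pads are 22 mm wide; open, the fingers measure 114 mm over their backs; the gripper's body (76 mm by 85 mm) begins 54 mm behind the grasp point. The pads swing forward as they close: fully open they stand 13 mm farther back than shut.
Start: joints at [-1.404, 0.342, 1.524, -0, 1.275, -0.146], TCP at [0.162, -0.5, 0.256] pointing down, gripper open.
Joint ranges: [-2.53, 2.53], [-0.77, 2.02], [0.04, 2.7], [-1, 4.14], [0.28, 2.66], [-3.11, 3.11]. Speed limits (rad/s): [2.57, 2.57, 3.14, 3.14, 3.14, 3.14].

INTERFACE

Orientations are given as a unit quaternion [x, y, z, w].
In Python, from workcell import r, command_gripper, optics gives the robot as it stands. The module is installed in compiled form; this text tells all that it offers. Calls block until the motion is done:
- r.reach(position, orientation): joint-space move of the TCP to a pose.
- r.move_straight(position, orientation=None, speed=0.15, max_force=None): straight line of the TCP; orientation=None keeps the orientation; speed is the mean speed in m/s. With max_force (N) it stops when the force on the tool has changed by that much, and returns True; else False.
- r.movej(angles): joint-space move.
- command_gripper(opening, force=None): finger opening in m; force is the grip in N (None keeps the last); returns when the fingers have stopped.
- r.hold(seconds).
- r.solve_ik(position, orientation): joint angles nearest the present ones, or None.
- r.read_state(): the state.
- optics.get_image(name): name is "scene" or "top" or "wrist"; returns (picture, depth): 480x640x3 uint8, red, green, blue; 480x640 float32, m along the optical axis (not along the pixel's ray), 0 where there is no reading.
- optics.camera_model(name): a dict with "K" (3x3 intrinsics, pixels), "R" (3x3) and "t" (3): a world point X has camera coordinates R X + t; the wrist camera has in their place "tool_from_camera" (4x4, takes a point from camera to tool coordinates, whose origin is the TCP and whose axes are the flange's). Camera axes: x right, y down, z forward; pixel columns grow to the right and rows downward; lengths in m; the calibration is good to about 2 mm. A picture is of the moment at which its call begins: read the wrist's pose just before it. camera_model takes no time and is no camera call.
A pose or a line that the arm cannot do raises r.PlanningError and nothing moves.
- r.finish_job(): hands the job in; it is judged then, once.
The state is a dict: "time_s": time; "joint_positions": joint angles; "dq": joint speeds; "tau": joint torques, N m; "eef_pos": TCP position; "eef_rot": TCP orientation; "contact_force": force on the tool from outside, world axes, zero at the start; "torque": the same for the moment, N m; "grip_width": finger opening in m; "grip_force": force on a finger pad.
Only numpy, scipy, OpenCV 4.12 (cv2) and the standard library are available. Lean on these libraries where they do the work, as an engineer would, in place of code of your own. Each camera call takes 0.05 s, during which the arm holds its last target. There are 200 camera calls.

## Working session

There is one attempt and no reset: what is moved stays moved. The work goes in short steps, each a Python script; the robot and the scene stay as the last script left them, time stands still between calls to the robot, and variables do not carry over. Pictures are saved under pics/ and viewed, at most 10 in all, crops included, and the job is handed in when it is done.

```bash
mkdir -p pics; python3 - <<'E'
from workcell import r, optics
import cv2,numpy as np
for n in("scene","top"):
    p,d=optics.get_image(n); cv2.imwrite(f"pics/{n}0.png",p[:,:,::-1]); np.savez(f"{n}0.npz",p=p,d=d)
    c=optics.camera_model(n); print(n,c["K"].tolist(),np.round(c["R"],3).tolist(),c["t"], (d>0).mean())
c=optics.camera_model("wrist");print(c["K"].tolist(),c["tool_from_camera"])
s=r.read_state();print(s["eef_rot"],s["time_s"],r.tip_extent)
E
```

```text
scene [[538.4774376150909, 0.0, 310.6737598368868], [0.0, 538.4774376150909, 238.53888333212393], [0.0, 0.0, 1.0]] [[-0.236, 0.972, -0.019], [0.696, 0.155, -0.702], [-0.679, -0.179, -0.712]] [ 0.25631647 -0.24882389  1.46391352] 0.995869140625
top [[604.1215321994082, 0.0, 321.77365832722376], [0.0, 604.1215321994082, 242.9669664152722], [0.0, 0.0, 1.0]] [[0.009, -1.0, 0.007], [-0.991, -0.01, -0.131], [0.131, -0.006, -0.991]] [-0.17206778  0.48482013  1.65263812] 0.9958658854166667
[[409.99945299823366, 0.0, 315.70309034933916], [0.0, 409.99945299823366, 239.71336572993116], [0.0, 0.0, 1.0]] [[-1.15915629e-04 -9.48796164e-01 -3.15888946e-01  8.04913464e-02]
 [ 9.99999067e-01 -5.39848965e-04  1.25452667e-03  4.83805162e-04]
 [-1.36082241e-03 -3.15888506e-01  9.48795342e-01 -1.18326014e-01]
 [ 0.00000000e+00  0.00000000e+00  0.00000000e+00  1.00000000e+00]]
[ 9.87795340e-01  1.55755904e-01 -2.09617296e-06 -6.81582468e-04] 0.1 0.025
```

View pics/scene0.png

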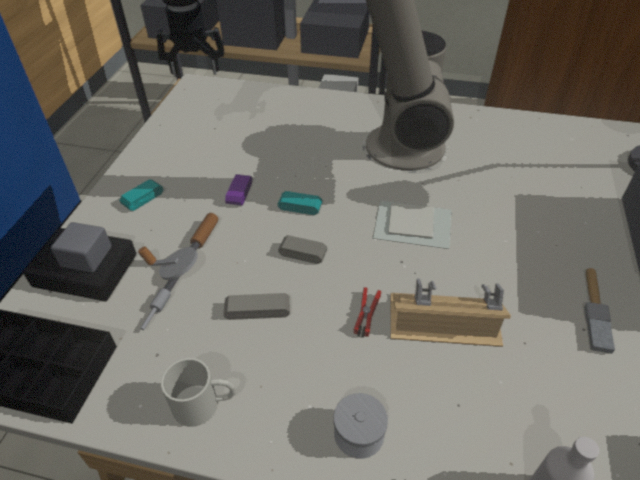

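View pics/top0.png

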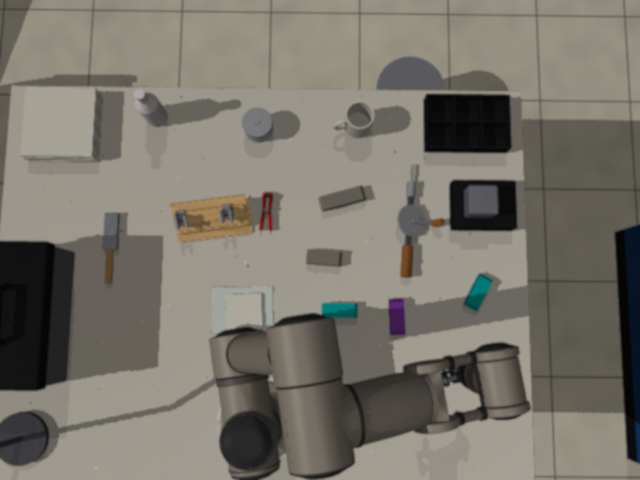

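The clips sit at about (181,218) and (227,213) in the top view. They are about 46 px (about 125 mm) apart, with free deck beyond the right one, so the short stone fits. That stone is at (325,257) and the long one at (344,198). Next I measure.

```bash
cat > h.py <<'E'
import numpy as np,cv2
from scipy.spatial.transform import Rotation as Ro
def cloud(p,d,K,T):  # T world_from_camera 4x4 -> HxWx3
    v,u=np.mgrid[:d.shape[0],:d.shape[1]]
    X=np.stack([(u-K[0,2])/K[0,0]*d,(v-K[1,2])/K[1,1]*d,d],-1)
    X=X@T[:3,:3].T+T[:3,3]; X[d<=0]=np.nan
    return X
def fixedT(c):
    T=np.eye(4);T[:3,:3]=np.array(c["R"]).T;T[:3,3]=-T[:3,:3]@np.array(c["t"]);return T
def wristT(c,s):
    T=np.eye(4);T[:3,:3]=Ro.from_quat(s["eef_rot"]).as_matrix();T[:3,3]=s["eef_pos"];return T@np.array(c["tool_from_camera"])
def rect(P):
    (c,wh,a)=cv2.minAreaRect((P*1000).astype(np.float32)); return np.round(c,1),np.round(wh,1),round(a,1)
E
python3 - <<'E'
from h import *
from workcell import optics
for n in("top","scene"):
    z=np.load(n+"0.npz");p,d=z["p"],z["d"];c=optics.camera_model(n)
    X=cloud(p,d,np.array(c["K"]),fixedT(c))
    hsv=cv2.cvtColor(p,cv2.COLOR_RGB2HSV)
    print(n,"slab z",np.nanmedian(X[...,2][np.isfinite(X[...,2])&(abs(X[...,0]-.5)<.3)&(abs(X[...,1])<.3)]))
    Z=X[...,2]
    for name,(u,v) in ({"short":(325,257),"long":(344,198),"clipF":(181,218),"clipM":(227,213)} if n=="top" else {"short":(303,250),"long":(258,306)}).items():
        print(name,X[v,u])
    m=((Z>.015)&(Z<.15)).astype(np.uint8)
    k,L,st,ce=cv2.connectedComponentsWithStats(m)
    for i in range(1,k):
        if 60<st[i,4]<6000:
            q=X[L==i]
            if .25<q[:,0].mean()<.85 and abs(q[:,1].mean())<.5: print(np.round(ce[i]),st[i,4],q.mean(0).round(3),"zmax %.3f"%np.percentile(q[:,2],98),*rect(q[:,:2]))
E
```

```text
top slab z 0.002545996501464809
short [ 0.44740787 -0.17681666  0.03020136]
long [ 0.61512906 -0.22899888  0.03124666]
clipF [0.54714972 0.21947143 0.06656553]
clipM [0.55967748 0.09158666 0.08144548]
[151. 110.] 647 [0.845 0.306 0.095] zmax 0.143 [853.3 313.2] [57.3 63.1] 38.3
[356. 119.] 669 [ 0.838 -0.261  0.06 ] zmax 0.096 [ 829.9 -258.7] [ 78.8 108. ] 46.7
[257. 123.] 834 [0.822 0.019 0.057] zmax 0.069 [825.7  20.3] [86.9 84.9] 6.9
[409. 227.] 1287 [ 0.534 -0.413  0.03 ] zmax 0.047 [ 541.4 -417.4] [ 92.2 289.4] 72.7
[342. 197.] 671 [ 0.619 -0.222  0.028] zmax 0.036 [ 619.8 -222.7] [ 42.5 129.8] 15.8
[265. 212.] 191 [ 0.574 -0.007  0.02 ] zmax 0.028 [579.7  -4.9] [109.4  34.3] 2.8
[210. 213.] 2361 [0.561 0.141 0.063] zmax 0.096 [562.8 142.9] [ 82.5 207.2] 9.1
[109. 241.] 610 [0.488 0.429 0.02 ] zmax 0.027 [471.9 428.8] [198.5  43.3] 0.4
[438. 222.] 88 [ 0.55  -0.492  0.036] zmax 0.052 [ 549.8 -493.5] [33.3 20.9] 85.3
[324. 257.] 522 [ 0.448 -0.173  0.028] zmax 0.036 [ 448.7 -172.8] [99.4 41.8] 86.9
[396. 316.] 543 [ 0.287 -0.375  0.028] zmax 0.036 [ 286.6 -375.9] [99.7 41.2] 2.7

[... 422 characters left out ...]
048 [ 552.  -423.3] [ 94.9 320.3] 73.8
[303. 247.] 812 [ 0.451 -0.172  0.027] zmax 0.033 [ 447.2 -174.6] [101.3  45.6] 85.0
[146. 255.] 191 [ 0.552 -0.491  0.034] zmax 0.049 [ 549.4 -493.1] [23.3 33. ] 2.4
[598. 316.] 1314 [0.495 0.427 0.02 ] zmax 0.024 [470.3 428.4] [ 42.8 199.2] 88.3
[451. 311.] 4303 [0.58  0.146 0.061] zmax 0.097 [563.  141.7] [ 79.6 206.8] 8.6
[366. 311.] 478 [ 0.584 -0.01   0.019] zmax 0.025 [580.6  -7.9] [ 36.4 112.1] 89.9
[256. 304.] 1333 [ 0.621 -0.223  0.028] zmax 0.033 [ 617.7 -224.4] [ 45.3 130.2] 16.5
[192. 390.] 2723 [ 0.839 -0.263  0.059] zmax 0.093 [ 842.3 -256. ] [106.6  79.8] 77.4
[360. 423.] 2725 [0.832 0.02  0.056] zmax 0.064 [825.   19.2] [85.8 86.3] 59.0
```

```bash
cat >> h.py <<'E'
def seatR(yaw,tilt=.56):   # columns: x up slope, y along, z out of seat
    return (Ro.from_euler('z',yaw)*Ro.from_euler('y',-tilt)).as_matrix()
def toolq(Rs,sgn):
    return Ro.from_matrix(np.c_[sgn*Rs[:,1],sgn*Rs[:,0],-Rs[:,2]]).as_quat()
E
python3 - <<'E'
from h import *
from workcell import r,optics
S=np.array([.556,.142,.065]);Rs=seatR(np.radians(9))
R0=seatR(np.radians(-4),0);G=np.array([.448,-.173,.02])
for sg in(1,-1):
    for h in (.2,.06,.01): print(sg,h,np.round(r.solve_ik(S+h*Rs[:,2],toolq(Rs,sg)),2) if r.solve_ik(S+h*Rs[:,2],toolq(Rs,sg)) is not None else None)
    for h in (.2,.0): print(sg,h,r.solve_ik(G+[0,0,h],toolq(R0,sg)))
E
```

```text
1 0.2 [ 0.08  0.03  2.13  0.1   0.42 -0.15]
1 0.06 None
1 0.01 None
1 0.2 [-5.28284369e-01  2.95361136e-01  1.69982241e+00 -4.44089210e-16
  1.14640911e+00 -4.58471199e-01]
1 0.0 [-5.28284369e-01  5.98696261e-01  1.90454628e+00 -4.44089210e-16
  6.38350114e-01 -4.58471199e-01]
-1 0.2 [0.08 0.03 2.13 0.1  0.42 2.99]
-1 0.06 None
-1 0.01 None
-1 0.2 [-5.28284369e-01  2.95361136e-01  1.69982241e+00 -4.44089210e-16
  1.14640911e+00  2.68312146e+00]
-1 0.0 [-5.28284369e-01  5.98696261e-01  1.90454628e+00 -4.44089210e-16
  6.38350114e-01  2.68312146e+00]
```

```bash
cat >> h.py <<'E'
def toolql(Rs,sgn,lean):  # lean about slope-x axis: tool body leans toward -y*sign(lean)
    return toolq(Ro.from_rotvec(lean*Rs[:,0]).as_matrix()@Rs,sgn)
E
python3 - <<'E'
from h import *
from workcell import r,optics
S=np.array([.556,.142,.065]);Rs=seatR(np.radians(9));S=S+.015*Rs[:,1]
R0=seatR(np.radians(-4),0);G=np.array([.448,-.173,.027])
f=lambda p,q:(lambda a:None if a is None else np.round(a,2).tolist())(r.solve_ik(p,q))
for sg in(1,-1):
  for ld in (-30,-22,22,30):
    l=np.radians(ld)
    print(sg,ld,[f(S+h*Rs[:,2],toolql(Rs,sg,l)) for h in (.12,.06,.027)],"|",f(G,toolql(R0,sg,l)),f(G+[0,0,.1],toolql(R0,sg,l)))
E
```

```text
1 -30 [None, None, None] | [-0.23, 0.64, 1.98, -0.93, 0.66, 0.63] [-0.23, 0.45, 1.91, -0.73, 0.83, 0.36]
1 -22 [None, None, None] | [-0.31, 0.61, 1.97, -0.71, 0.59, 0.36] [-0.31, 0.42, 1.9, -0.53, 0.81, 0.13]
1 22 [[-0.16, 0.29, 2.13, 1.1, 0.61, -1.33], [-0.14, 0.44, 2.1, 1.29, 0.55, -1.53], [-0.12, 0.52, 2.07, 1.38, 0.53, -1.63]] | [-0.71, 0.67, 1.79, 0.38, 0.95, -0.91] [-0.71, 0.51, 1.73, 0.33, 1.17, -0.82]
1 30 [[-0.24, 0.34, 2.11, 1.14, 0.78, -1.44], [-0.21, 0.49, 2.07, 1.27, 0.72, -1.59], [-0.2, 0.57, 2.04, 1.33, 0.7, -1.65]] | [-0.77, 0.72, 1.75, 0.45, 1.07, -1.0] [-0.77, 0.56, 1.69, 0.41, 1.27, -0.9]
-1 -30 [None, None, None] | [-0.23, 0.64, 1.98, -0.93, 0.66, -2.51] [-0.23, 0.45, 1.91, -0.73, 0.83, -2.79]
-1 -22 [None, None, None] | [-0.31, 0.61, 1.97, -0.71, 0.59, -2.78] [-0.31, 0.42, 1.9, -0.53, 0.81, -3.01]
-1 22 [[-0.16, 0.29, 2.13, 1.1, 0.61, 1.81], [-0.14, 0.44, 2.1, 1.29, 0.55, 1.62], [-0.12, 0.52, 2.07, 1.38, 0.53, 1.52]] | [-0.71, 0.67, 1.79, 0.38, 0.95, 2.23] [-0.71, 0.51, 1.73, 0.33, 1.17, 2.33]
-1 30 [[-0.24, 0.34, 2.11, 1.14, 0.78, 1.7], [-0.21, 0.49, 2.07, 1.27, 0.72, 1.56], [-0.2, 0.57, 2.04, 1.33, 0.7, 1.49]] | [-0.77, 0.72, 1.75, 0.45, 1.07, 2.15] [-0.77, 0.56, 1.69, 0.41, 1.27, 2.24]
```

```bash
python3 - <<'E'
from h import *
from workcell import r,optics
Rs=seatR(np.radians(9));S=np.array([.556,.142,.065])+.015*Rs[:,1]
def look(n):
    s=r.read_state();p,d=optics.get_image("wrist");cv2.imwrite(f"pics/{n}.png",p[:,:,::-1])
    np.savez(n+".npz",p=p,d=d,T=wristT(optics.camera_model("wrist"),s),K=optics.camera_model("wrist")["K"]); print(s["time_s"])
r.reach(S+.17*Rs[:,2],toolql(Rs,1,np.radians(20))); r.hold(.2); look("w_stand")
R0=seatR(np.radians(-4),0);G=np.array([.448,-.173,.027])
r.reach(G+[0,0,.15],toolql(R0,1,np.radians(20))); r.hold(.2); look("w_stone")
E
```

```text
2.8333
4.2917
```

View pics/w_stand.png

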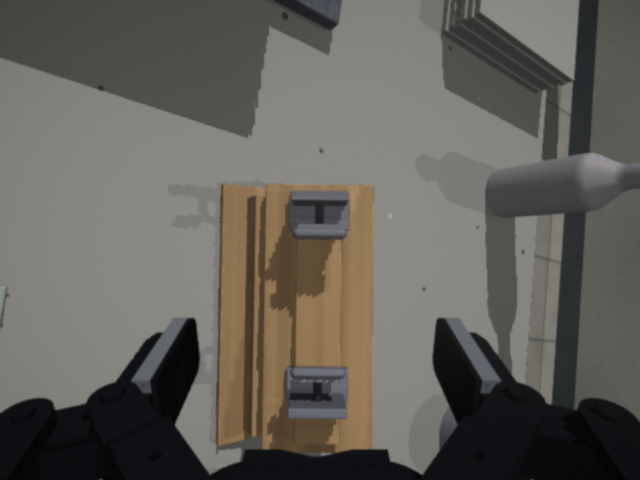

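View pics/w_stone.png

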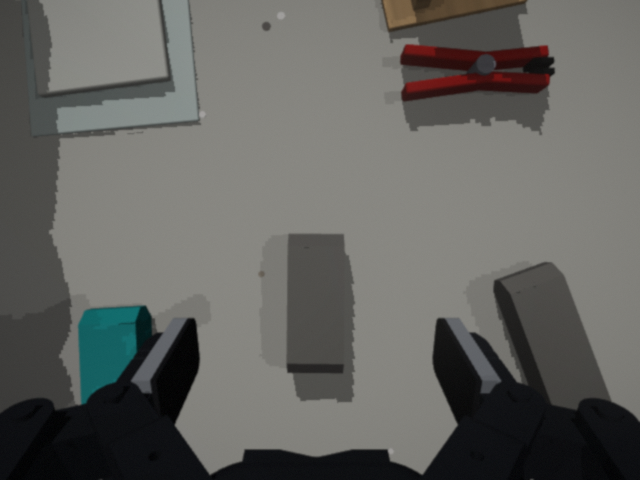

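The stand view shows the fixed clip at (320,214) and the moved clip at (318,392), with filler seat below it. The stone view shows the short stone at (316,303), nearly aligned, between the open fingers. Next are metric positions.

```bash
python3 - <<'E'
from h import *
z=np.load("w_stone.npz");X=cloud(z["p"],z["d"],z["K"],z["T"]);Z=X[...,2]
v,u=np.mgrid[:480,:640]
w=(u>200)&(u<420)&(v>200)&(v<420)
print("slab",np.nanmedian(Z[w&(Z<.012)]))
q=X[w&(Z>.025)&(Z<.035)];print("stone top",q.mean(0).round(4),np.median(q[:,2]),rect(q[:,:2]))
q=X[w&(Z>.010)&(Z<.035)];print("stone all",rect(q[:,:2]))
z=np.load("w_stand.npz");p=z["p"];X=cloud(p,z["d"],z["K"],z["T"])
print("slab",np.nanmedian(X[300:420,110:130,2]),np.nanmedian(X[120:170,300:400,2]))
q=X[255:355,302:338].reshape(-1,3);c=q.mean(0);n=np.linalg.svd(q-c)[2][2];n*=np.sign(n[2])
print("seat",c,n,"tilt",np.arccos(n[2]),"yaw",np.degrees(np.arctan2(-n[1],-n[0])))
for yaw in (8.5,9.1):
  Rs=seatR(np.radians(yaw));
  L=(X-np.array([.556,.142,.065]))@Rs   # seat frame coords
  print(yaw,"seat z",np.nanmedian(L[255:355,302:338,2]))
  hsv=cv2.cvtColor(p,cv2.COLOR_RGB2HSV)
  w=(u>200)&(u<400)&(v>170)&(v<440)
  for nm,a,b in(("F",180,250),("M",355,430)):
    k=w&(v>a)&(v<b)&(L[...,2]>.015)&(L[...,2]<.06); q=L[k]
    print(nm,k.sum(),"x",np.percentile(q[:,0],[2,50,98]).round(4),"y",np.percentile(q[:,1],[1,50,99]).round(4),"z",np.percentile(q[:,2],[1,50,99]).round(4))
    t=q[q[:,2]>.026];print("  top",len(t),"x",np.percentile(t[:,0],[2,98]).round(4),"y",np.percentile(t[:,1],[1,99]).round(4), rect(t[:,:2]))
  # rib edges by row: points within 2mm of the seat
  k=w&(abs(L[...,2]-np.nanmedian(L[255:355,302:338,2]))<.003)&(v>255)&(v<355)
  for r0 in(260,300,340): q=L[k&(abs(v-r0)<8)];print("rib x",r0,np.percentile(q[:,0],[1,99]).round(4),"y",q[:,1].mean().round(4))
E
```

```text
slab 0.0008098694822714081
stone top [ 0.4472 -0.1735  0.0287] 0.028735975729458574 (array([ 447.3, -173.4]), array([91.6, 40.1]), 85.6)
stone all (array([ 447.3, -173.7]), array([100.1,  40.1]), 85.6)
slab 0.0014279630237329088 0.00022630246508600904Traceback (most recent call last):
  File "<stdin>", line 10, in <module>
    u, s, vh = gufunc(a, signature=signature)
               ~~~~~~^^^^^^^^^^^^^^^^^^^^^^^^
    raise LinAlgError("SVD did not converge")
numpy.linalg.LinAlgError: SVD did not converge
```

```bash
python3 - <<'E'
from h import *
v,u=np.mgrid[:480,:640]
z=np.load("w_stand.npz");p=z["p"];X=cloud(p,z["d"],z["K"],z["T"])
q=X[255:355,302:338].reshape(-1,3);q=q[np.isfinite(q[:,2])];c=q.mean(0);n=np.linalg.svd(q-c,full_matrices=False)[2][2];n*=np.sign(n[2])
print("seat",c,n,"tilt",np.arccos(n[2]),"yaw",np.degrees(np.arctan2(-n[1],-n[0])))
for yaw in (8.5,):
  Rs=seatR(np.radians(yaw));
  L=(X-np.array([.556,.142,.065]))@Rs   # seat frame coords
  z0=np.nanmedian(L[255:355,302:338,2]);print(yaw,"seat z",z0)
  w=(u>200)&(u<400)&(v>170)&(v<440)
  for nm,a,b in(("F",180,250),("M",355,430)):
    k=w&(v>a)&(v<b)&(L[...,2]-z0>.012)&(L[...,2]<.06); q=L[k]
    print(nm,k.sum(),"x",np.percentile(q[:,0],[2,50,98]).round(4),"y",np.percentile(q[:,1],[1,50,99]).round(4),"z",np.percentile(q[:,2],[1,50,99]).round(4))
    for lo in (.012,.02,.026,.03):
      t=q[(q[:,2]-z0>lo)];print("  z>",lo,len(t),"x",np.percentile(t[:,0],[2,98]).round(4),"y",np.percentile(t[:,1],[1,99]).round(4), rect(t[:,:2]))
  k=w&(abs(L[...,2]-z0)<.003)
  for r0 in(260,300,340): q=L[k&(abs(v-r0)<8)];print("rib x",r0,np.percentile(q[:,0],[1,99]).round(4),"y",q[:,1].mean().round(4))
  k=(u>200)&(u<400)&(v>170)&(X[...,2]>.01)&(X[...,2]<.09); Q=X[k];print("stand xy",rect(Q[:,:2]),np.percentile(L[k][:,1],[.5,99.5]))
E
```

```text
seat [0.55697983 0.15194162 0.06634213] [-0.52288636 -0.07307187  0.84926459] tilt 0.5562054972415679 yaw 7.955400331462421
8.5 seat z -0.00014677155845134836
F 1693 x [-0.0163  0.0016  0.02  ] y [0.0586 0.0777 0.0913] z [0.0138 0.0284 0.0317]
  z> 0.012 1693 x [-0.0163  0.02  ] y [0.0586 0.0913] (array([ 1.7, 75.2]), array([39.7, 33.2]), 0.4)
  z> 0.02 1436 x [-0.0167  0.02  ] y [0.0586 0.0913] (array([ 1.7, 75.2]), array([39.7, 33.2]), 0.4)
  z> 0.026 1265 x [-0.0162  0.0201] y [0.0586 0.0913] (array([ 1.7, 75.2]), array([39.7, 33.2]), 0.4)
  z> 0.03 471 x [-0.0168  0.0208] y [0.0617 0.0911] (array([ 1.4, 76.1]), array([30.4, 39.6]), 88.5)
M 2088 x [-0.0174  0.0011  0.0196] y [-0.0621 -0.0554 -0.0294] z [0.0128 0.0284 0.0324]
  z> 0.012 2088 x [-0.0174  0.0196] y [-0.0621 -0.0294] (array([  1. , -45.9]), array([40. , 33.6]), 0.2)
  z> 0.02 1735 x [-0.0174  0.0195] y [-0.0622 -0.0294] (array([  1. , -45.9]), array([40. , 33.6]), 0.2)
  z> 0.026 1483 x [-0.0174  0.0195] y [-0.0623 -0.0295] (array([  0.9, -45.9]), array([40. , 33.6]), 0.6)
  z> 0.03 667 x [-0.018  0.02 ] y [-0.0623 -0.0318] (array([  1. , -46.5]), array([39.6, 32. ]), 0.1)
rib x 260 [-0.0152  0.018 ] y 0.043
rib x 300 [-0.015   0.0182] y 0.013
rib x 340 [-0.0154  0.0176] y -0.0168
stand xy (array([560.5, 141.8]), array([ 76.6, 206.8]), 8.0) [-0.10109043  0.10094781]
```

```bash
python3 -c "
import cv2;a=cv2.imread('pics/w_stand.png')[170:460,200:400];cv2.imwrite('pics/crop1.png',cv2.resize(a,None,fx=2,fy=2,interpolation=cv2.INTER_CUBIC))"
```

```text
(no output)
```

View pics/crop1.png

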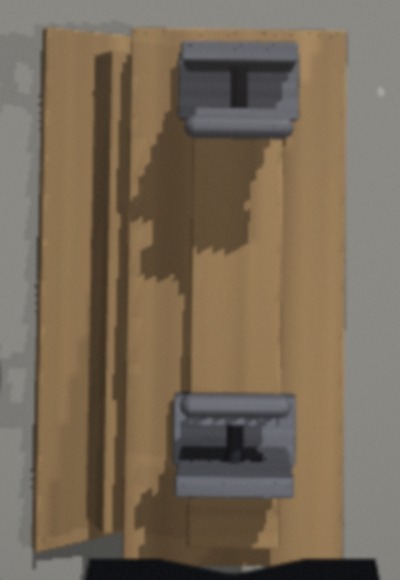

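The moved clip is at the inner place: the bead gap is 88 mm, against 88 expected for the 100 mm stone, so the short stone is right. Next I grasp it.

```bash
cat >> h.py <<'E'
LEAN=np.radians(20);RS=seatR(np.radians(8.2))
P0=np.array([.556,.142,.065])+seatR(np.radians(8.5))@[.0014,.0146,-.0001]
QS=toolql(RS,1,LEAN);H=.030
E
python3 - <<'E'
from h import *
from workcell import r,optics,command_gripper
G=np.array([.4473,-.1735,.001+H]);q=toolql(seatR(np.radians(-4.4),0),1,LEAN)
r.reach(G+[0,0,.06],q); print(r.move_straight(G,speed=.08,max_force=15))
command_gripper(0.0,80);s=r.read_state();print(s["grip_width"],s["grip_force"],s["eef_pos"])
r.move_straight(G+[0,0,.12],speed=.15);s=r.read_state();print(s["grip_width"],s["contact_force"],s["time_s"])
r.reach(P0+(H+.075)*RS[:,2],QS);r.hold(.2)
s=r.read_state();print(P0,s["eef_pos"],s["time_s"],s["joint_positions"],s["contact_force"])
p,d=optics.get_image("wrist");cv2.imwrite("pics/w_hov.png",p[:,:,::-1])
np.savez("w_hov.npz",p=p,d=d,T=wristT(optics.camera_model("wrist"),s),K=optics.camera_model("wrist")["K"])
E
```

```text
False
0.038089319209640225 81.40760779380798 [ 0.44763088 -0.17383725  0.03163718]
0.0384614049933532 [-0.56010052 -0.78698574 -2.36160901] 7.1167
[0.55506765 0.15662281 0.06565894] [0.50046731 0.14782062 0.15463314] 8.5583 [-0.12625524  0.31312356  2.12792194  1.13637263  0.53427381 -1.33207851] [-0.49354508  0.08878143 -3.38690943]
```

View pics/w_hov.png

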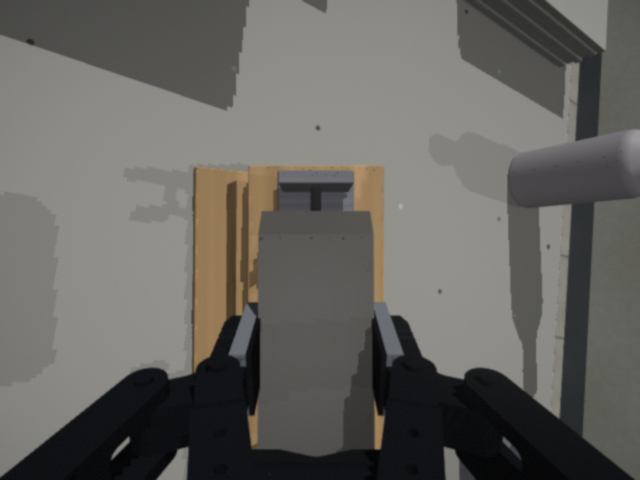

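The stone is in hand, with its +y end at (316,212) and the fixed clip at (316,190) behind it. I check its pose relative to the seat.

```bash
cat > chk.py <<'E'
from h import *
def chk(f,a,b,h):
    z=np.load(f);X=cloud(z["p"],z["d"],z["K"],z["T"]);L=(X-P0)@RS
    q=L[a:b,270:362].reshape(-1,3);q=q[np.isfinite(q[:,2])];q=q[abs(q[:,2]-np.median(q[:,2]))<.005];c=q.mean(0)
    n=np.linalg.svd(q-c,full_matrices=False)[2][2];n*=np.sign(n[2])
    print("top n deg x,y",np.degrees(n[:2]).round(2),"z at centre-28mm",c[2]+(n[0]*c[0]+n[1]*c[1])/n[2]-.028)
    v,u=np.mgrid[:480,:640]
    k=(u>240)&(u<390)&(v>170)&(v<300)&(L[...,2]>h+.004)&(L[...,2]<h+.034)
    t=L[k];print("+y end",np.percentile(t[:,1],[50,99.5]),"x edges",[np.percentile(L[k&(abs(L[...,1]-y)<.004)][:,0],[1,99]).round(4).tolist() for y in(.035,.025)],len(t))
if __name__=="__main__": chk("w_hov.npz",245,300,.075)
E
python3 chk.py
```

```text
top n deg x,y [0.08 0.03] z at centre-28mm 0.07394127652629853
+y end [0.03292631 0.04901563] x edges [[-0.0192, 0.02], [-0.0192, 0.0199]] 10199
```

```bash
python3 - <<'E'
from h import *
from workcell import r,optics
z=RS[:,2]
r.move_straight(P0+(H+.032)*z,QS,speed=.08)
f0=np.array(r.read_state()["contact_force"])
hit=r.move_straight(P0+(H-.003)*z,QS,speed=.025,max_force=32)
s=r.read_state();print(hit,(np.array(s["eef_pos"])-P0)@RS-[0,0,H],(np.array(s["contact_force"])-f0)@RS,s["torque"],s["grip_width"],s["time_s"])
p,d=optics.get_image("wrist");cv2.imwrite("pics/w_seat.png",p[:,:,::-1])
np.savez("w_seat.npz",p=p,d=d,T=wristT(optics.camera_model("wrist"),s),K=optics.camera_model("wrist")["K"])
from chk import chk
chk("w_seat.npz",250,300,0)
E
```

```text
True [-0.00025163 -0.00029112  0.00066017] [ 2.73725336 -1.06172119  6.96788008] [-0.0988094   0.02303881 -0.03516492] 0.03821403295449753 10.4417
top n deg x,y [0.1  0.07] z at centre-28mm -0.00014509945275830924
+y end [0.0363392  0.06346884] x edges [[-0.0199, 0.0193], [-0.0199, 0.0193]] 12171
```

View pics/w_seat.png

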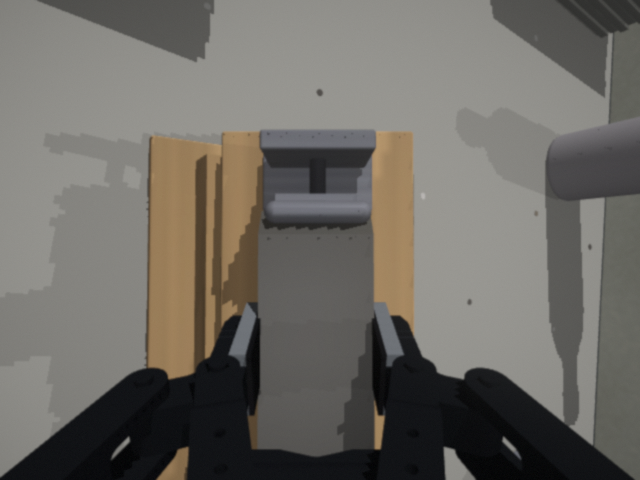

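The stone looks seated, with the fixed clip's bead over its end at (318,208). I press once more, release, back off and check both clips.

```bash
python3 - <<'E'
from h import *
from workcell import r,optics,command_gripper
z=RS[:,2]
print(r.move_straight(P0+(H-.004)*z,QS,speed=.02,max_force=30))
s=r.read_state();print((np.array(s["eef_pos"])-P0)@RS-[0,0,H],np.array(s["contact_force"])@RS)
command_gripper(.058); r.move_straight(P0+(H+.14)*z,QS,speed=.12);r.hold(.2)
s=r.read_state();print(s["time_s"],s["contact_force"])
p,d=optics.get_image("wrist");cv2.imwrite("pics/w_end.png",p[:,:,::-1])
T=wristT(optics.camera_model("wrist"),s);K=optics.camera_model("wrist")["K"]
L=(cloud(p,d,K,T)-P0)@RS
q=L[250:340,300:335].reshape(-1,3);q=q[np.isfinite(q[:,2])];c=q.mean(0);n=np.linalg.svd(q-c,full_matrices=False)[2][2]
print("z",c[2]-.028,"n",np.degrees(n[:2]/n[2]))
v,u=np.mgrid[:480,:640];w=(u>200)&(u<420)&(v>150)&(v<450)
for nm,a in(("F",1),("M",-1)):
    t=L[w&(L[...,2]>.0295)&(L[...,2]<.045)&(a*L[...,1]>.03)&(a*L[...,1]<.09)];print(nm,len(t),np.percentile(a*t[:,1],[1,99]))
t=L[w&(abs(L[...,2]-.028)<.0012)&(abs(L[...,1])<.041)];print("x edges",np.percentile(t[:,0],[1,99]),rect(t[:,:2]))
E
```

```text
True
[-0.00026085 -0.00029898  0.00067415] [ 0.85864862 -1.39689074  8.20200579]
12.5417 [-0.2253033  -0.10015756  1.37961793]
z -0.00011602153889887779 n [0.07065811 0.1370778 ]
F 606 [0.04618139 0.07618771]
M 737 [0.03449587 0.0767249 ]
x edges [-0.02006869  0.0187829 ] (array([-0.4, -0.1]), array([39.5, 81.8]), 0.1)
```

View pics/w_end.png

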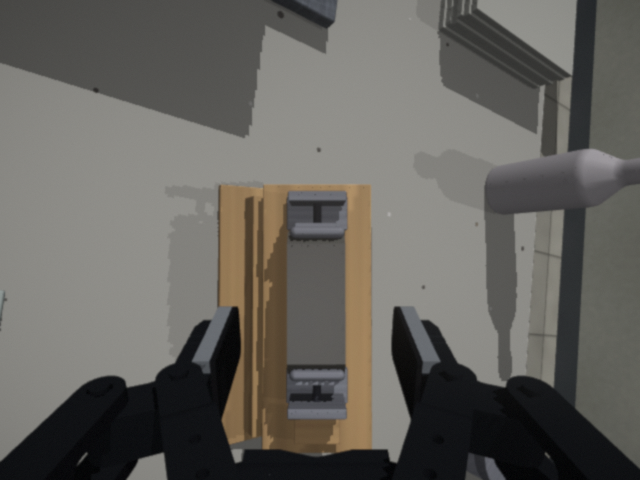

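Both beads, at (318,230) and (318,374), lie over the ends of the stone, and it sits flat (z error 0.1 mm, tilt 0.15°). The gripper is clear, so I hand in.

```bash
python3 -c "
from workcell import r
print(r.finish_job())"
```

```text
the job is handed in; nothing more can be done
None
```

The short (100 mm) stone is pressed flat onto the sloped seat with both clips over its ends, the gripper is clear, the long stone was left alone, and the job was handed in after about 12.5 s of robot time; no verdict came back.

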